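# Wiggle-test plaster dies and move the loose ones to oversize pins

### The job

Two of the four plaster dies on the pin base have worn loose: feel which by wiggling them gently from side to side on their pins. Seat each loose die fully down on its own thick pin of the oversize stand, leave the two tight dies seated on the pin base, use a light hand on the dies throughout, and disturb nothing else.

Things in the scene. Friction and masses are not known exactly. Their poses are not given: they have to be found in the camera images.
- die_1: plaster die, one of four that look exactly alike, about 60 g: square block 22 x 22 x 31 mm high, on it a tapering round tooth stump 18 mm wide at the foot, 45 mm high in all. Origin: centre of its underside; z up, x and y square to its flat sides and along the base's at the start. A square bore, 14 mm deep, goes up into it from below and hides the pin
- die_2: a die, looks like die_1. For all four: two have a sound bore, 8.2 mm wide, two a worn bore, 12 mm wide; which, cannot be seen while they stand on the base. Worn: shifts freely about 2.5 mm either way from the middle of its 7 mm pin, at under 1.5 N. Sound: only 0.6 mm either way, then it pushes the pin, which resists with 8 N per mm and springs back
- die_3: a die, looks like die_1. For all four: tight or loose, a die slides up off its pin with little force, and must be raised over 12 mm to clear it. Closing fingers may press a die down on the plate, whose friction then blurs the feel; raising it by 1 to 2 mm before wiggling frees it
- die_4: a die, looks like die_1. For all four: more than about 25 N against a pin or plate harms a die
- pin_base: grey plate, 56 x 206 mm, fixed to the worktop, its top 14 mm above it, with four upright brass pins, 7 mm thick and 12 mm high, in a row along its y axis, 48 mm apart, each under a die; origin at the centre of its underside
- oversize_stand: like the pin base but short: grey plate, 56 x 110 mm, fixed, top 14 mm above the worktop, with two bare thick brass pins along its y axis, 48 mm apart. Each is 10 mm thick and 12 mm high, its upper half a cone down to 3 mm; it gives sideways by 1 mm per 3 N and springs back. A worn die goes fully over it, a sound one does not; origin at the centre of its underside
- pin_1 (a point): foot of pin 1 of the pin base, on the plate's top; axes as the base's
- pin_2 (a point): foot of pin 2 of the pin base, on the plate's top; axes as the base's
- pin_3 (a point): foot of pin 3 of the pin base, on the plate's top; axes as the base's
- pin_4 (a point): foot of pin 4 of the pin base, on the plate's top; axes as the base's
- big_pin_1 (a point): foot of thick pin 1 of the oversize stand, on the plate's top: where the origin of a seated die lies; axes as the stand's
- big_pin_2 (a point): foot of thick pin 2 of the oversize stand, on the plate's top: where the origin of a seated die lies; axes as the stand's
- cast_upper: loose white plaster dental cast, 57 x 68 x 30 mm, a bystander; origin at the centre of its underside
- wax_block: loose block of yellow wax, 30 x 62 x 19 mm, a bystander; origin at the centre of its underside
- felt_wheel: loose felt polishing wheel, 48 mm wide, 12 mm thick, lying flat, a bystander; origin at the centre of its underside
Things that resemble listed ones, but are neither listed nor needed, are in the scene too. What is shaped like the pin_base but green is not meant.

How it is judged (in metres and radians):
At the end, for the whole second after the job is handed in: Each thick pin of the oversize stand carries a die, fully seated (die origin within 4.5 mm of the pin's foot), the other two dies are seated on pins of the pin base (likewise within 4.5 mm), and all four are upright within 0.12 rad and at rest (distance between any of die_1, die_2, die_3, die_4 and big_pin_1 below 0.0045 m and distance between any of die_1, die_2, die_3, die_4 and big_pin_2 below 0.0045 m and (distance between die_1 and pin_1 below 0.0045 m or distance between die_1 and pin_2 below 0.0045 m or distance between die_1 and pin_3 below 0.0045 m or distance between die_1 and pin_4 below 0.0045 m or distance between die_1 and big_pin_1 below 0.0045 m or distance between die_1 and big_pin_2 below 0.0045 m) and (distance between die_2 and pin_1 below 0.0045 m or distance between die_2 and pin_2 below 0.0045 m or distance between die_2 and pin_3 below 0.0045 m or distance between die_2 and pin_4 below 0.0045 m or distance between die_2 and big_pin_1 below 0.0045 m or distance between die_2 and big_pin_2 below 0.0045 m) and (distance between die_3 and pin_1 below 0.0045 m or distance between die_3 and pin_2 below 0.0045 m or distance between die_3 and pin_3 below 0.0045 m or distance between die_3 and pin_4 below 0.0045 m or distance between die_3 and big_pin_1 below 0.0045 m or distance between die_3 and big_pin_2 below 0.0045 m) and (distance between die_4 and pin_1 below 0.0045 m or distance between die_4 and pin_2 below 0.0045 m or distance between die_4 and pin_3 below 0.0045 m or distance between die_4 and pin_4 below 0.0045 m or distance between die_4 and big_pin_1 below 0.0045 m or distance between die_4 and big_pin_2 below 0.0045 m) and angle between each of die_1, die_2, die_3, die_4's own z axis and vertical below 0.12 rad and linear speed of each of die_1, die_2, die_3, die_4 below 0.02 m/s); the robot touches nothing.
It fails at once if a die was pressed against the pin base or its pins with more than 30 N (contact force between any of die_1, die_2, die_3, die_4 and pin_base above 30 N).
It fails at once if a die was pressed against the oversize stand or its pins with more than 30 N (contact force between any of die_1, die_2, die_3, die_4 and oversize_stand above 30 N).
It fails at once if a bystander was shifted by over 20 mm (distance of any of cast_upper, wax_block, felt_wheel from where it was at the start of the episode above 0.02 m).
It also fails if it takes over 72 s, if anything falls off the work surface, if the arm or the gripper's body presses on something with over 40 N, if the wrist force passes 120 N, or if a joint passes its speed limit or range.

### The arm

A 6-joint arm with a two-finger parallel gripper is mounted at the origin on a cart in front of the work surface, level with it; the furniture and walls round the work are solid. World frame = base frame: x ahead of the robot, y to its left, z up, the work surface at z = 0. Lengths are in mm, angles in rad, forces in N, time in s.
With the tool pointing down it reaches from about 350 to 875 mm from the base axis. Payload 4.2 kg.
Tool frame: the origin (TCP) lies at the very end of the fingers, on their centre line; the grasp point (between the pads) lies arm.grip_point_offset behind it (arm.grip_point_offset is the distance from the TCP to the grasp point, in mm); z points along the fingers, y is the line along which they close (so a half turn about z gives the same grasp; the last joint's range is limited). The gripper opens to 85 mm and grips with 20 to 120 N. Pads are 22 mm wide; open, the fingers measure 114 mm over their backs; the gripper's body (76 mm by 85 mm) begins 54 mm behind the grasp point. The pads swing forward as they close: fully open they stand 13 mm farther back than shut.
Start: joints at [-0.863, 0.385, 0.008, 0, -1.194, -0.259], TCP at [271.19, -563.077, 231.312] pointing down, gripper open.
Joint ranges: [-3.14, 3.14], [-1.21, 2.06], [-1.07, 1.41], [-3.16, 2.05], [-2.99, -0.16], [-3.1, 3.1]. Speed limits (rad/s): [2.79, 2.79, 3.14, 3.14, 3.14, 3.14].

### API

Orientations are given as a unit quaternion [x, y, z, w].
In Python, from bench import arm, cams, ticket gives the robot as it stands.
- The arm moves only by the tool servo_tool, never from a script. Its argument "commands" is a list that holds one entry, the list of rows, each a list of 7 numbers: the closure in counts, from 0 (fully open) to 255 (shut), then the shift along the tool's x, y, z in m, then the turn, a rotation vector about the tool's x, y, z in degrees. In form: [[[grip, x, y, z, ax, ay, az], ...]]. A call has 1 to 10 rows; each row shifts and turns the commanded pose from where the row before left it, along the tool's axes as they then stand; what a row does not reach is not made up. A row lasts 1/12 s, in which the tool goes at most 41.7 mm and 7.16 degrees, less where a joint would pass 70% of its speed; a pose out of reach is approached as far as the arm can. A call with a gripper value outside its range is refused whole. The fingers move at their own pace and stop on an object; the grip force is fixed at half the most. Time passes only in rows, so rows that do not move let the fingers close. It gives the time, the measured TCP pose, the force, the opening and the grip force at its end, in the units of the state.
- arm.read_state(): the state, without advancing time (a new reading comes with each control period).
- cams.get_image(name): name is "scene" or "top" or "wrist"; returns a dict with "frame" (480x640x3 uint8, blue, green, red), "K" (3x3 intrinsics, pixels), "T" (4x4, takes a point from camera to world coordinates). Camera axes: x right, y up, looking along -z (the intrinsics and any distortion apply to the point x, -y, -z); pixel columns grow to the right and rows downward; lengths in mm; the calibration is good to about 2 mm. A picture is of the moment at which its call begins. There is no depth.
- ticket.job_done(): hands the job in; it is judged then, once.
The state is a dict: "clock": time; "joints": joint angles; "joint_vel": joint speeds; "joint_efforts": joint torques, N m; "position": TCP position; "ee_rot": TCP orientation; "contact_force": force on the tool from outside, world axes, zero at the start; "wrist_torque": the same for the moment, N m; "gripper_width": finger opening in mm; "grasp_force": force on a finger pad.
Only numpy, scipy, OpenCV 4.12 (cv2) and the standard library are available. Lean on these libraries where they do the work, as an engineer would, in place of code of your own. Each camera call takes 0.05 s, during which the arm holds its last target. There are 200 camera calls.

## Working session

There is one attempt and no reset: what is moved stays moved. The work goes in short steps, Python scripts to look and compute and a tool call to move; the robot and the scene stay as the last step left them, time stands still between calls to the robot, and variables do not carry over. Pictures are saved under pics/ and viewed, at most 10 in all, crops included, and the job is handed in when it is done.

Besides the shell and the picture viewer there is one more tool, called after "Request:" as name(argument=value, ...), one argument or row to a line, values as JSON. servo_tool: Moves the arm, as the interface text tells. Its arguments: {"type":"object","properties":{"commands":{"type":"array","items":{"type":"array","items":{"type":"array","items":{"type":"number"}}}}},"required":["commands"]}

```bash
mkdir -p pics; python3 - <<'E'
from bench import arm,cams
import cv2
for n in ["scene","top"]:
    d=cams.get_image(n); cv2.imwrite(f"pics/{n}0.png",d["frame"]); print(n,d["K"].tolist(),d["T"].round(4).tolist())
print(arm.read_state(), arm.grip_point_offset)
E
```

```text
scene [[597.6515304640077, 0.0, 328.06628007215386], [0.0, 597.6515304640077, 233.74443286770762], [0.0, 0.0, 1.0]] [[0.525, 0.4078, -0.747, -344.6022], [-0.8508, 0.2275, -0.4737, -610.9213], [-0.0233, 0.8843, 0.4664, 610.513], [0.0, 0.0, 0.0, 1.0]]
top [[565.5694963466465, 0.0, 322.4231041291524], [0.0, 565.5694963466465, 231.60094330924787], [0.0, 0.0, 1.0]] [[-0.0069, 0.976, -0.2175, 316.2605], [-1.0, -0.0056, 0.0065, -44.1029], [0.0051, 0.2176, 0.976, 1211.0539], [0.0, 0.0, 0.0, 1.0]]
{'clock': 0.1, 'joints': array([-8.63391670e-01,  3.85481420e-01,  6.77380150e-03, -4.14722012e-04,
       -1.19400294e+00, -2.58602045e-01]), 'joint_vel': array([-2.74389224e-05,  3.50863239e-04,  3.60248117e-03,  1.40595078e-03,
        2.70984830e-03, -9.49602068e-04]), 'joint_efforts': array([-6.91944442e-04, -3.93319273e+01,  1.88929367e+01,  4.19794410e+00,
       -2.56631349e-03, -4.12396304e-07]), 'position': array([ 270.96898126, -562.63433455,  230.33734637]), 'ee_rot': array([-2.22448049e-01,  9.74944056e-01,  9.37142594e-04, -2.73831320e-04]), 'contact_force': array([-0.32033623, -0.64771146,  0.07279689]), 'wrist_torque': array([ 0.03397112, -0.06224907, -0.02012169]), 'grasp_force': 0.0, 'gripper_width': 85.24466658925299} 18.700000000000003
```

View pics/top0.png

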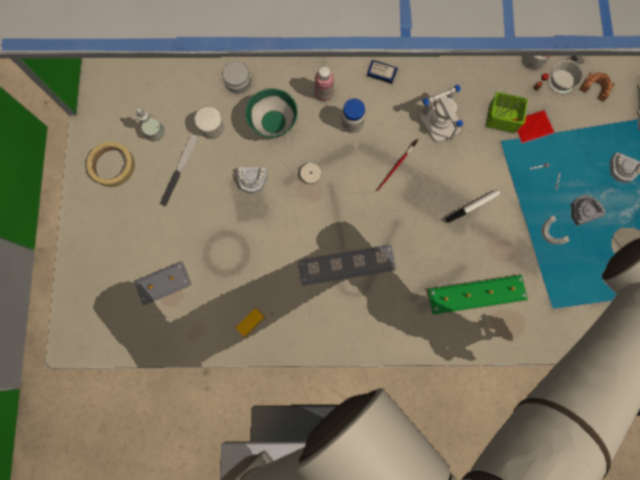

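View pics/scene0.png

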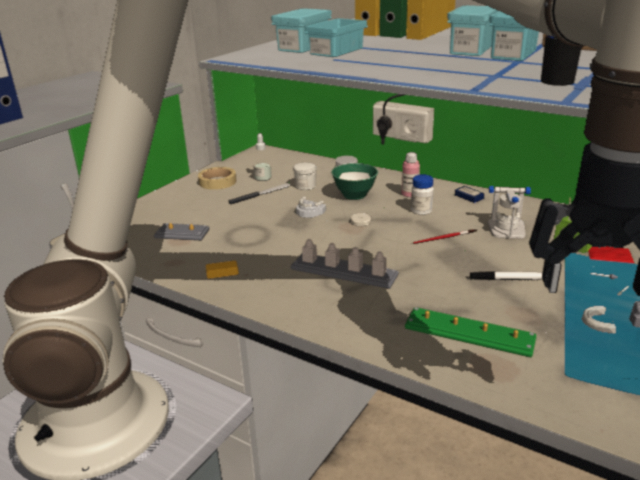

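The top view shows the grey base with four dies at (314,268), (337,264), (359,260) and (381,257), and the grey two-pin stand at (163,283). The only lookalike is the green four-pin base at (478,294), which I reject by colour. The wax is at (250,322), the cast at (251,178) and the felt at (310,173). One close crop will check this choice and give finer positions.

```bash
python3 - <<'E'
import cv2,numpy as np
f=cv2.imread("pics/top0.png")
a=cv2.resize(f[235:295,290:405],None,fx=6.5,fy=6.5,interpolation=cv2.INTER_CUBIC)
b=cv2.resize(f[255:310,130:195],None,fx=3.5*1,fy=3.5,interpolation=cv2.INTER_CUBIC)
c=np.zeros((600,800,3),np.uint8); c[:a.shape[0],:a.shape[1]]=a; c[400:400+b.shape[0],:b.shape[1]]=b
print(a.shape,b.shape);cv2.imwrite("pics/c1.png",c)
E
cat > h.py <<'E'
import numpy as np
from bench import arm,cams
def px(d,u,v,z):
    K,T=d["K"],d["T"]; r=np.linalg.inv(K)@[u,v,1]; r=T[:3,:3]@[r[0],-r[1],-r[2]]
    o=T[:3,3]; return o+r*(z-o[2])/r[2]
def proj(d,p):
    q=np.linalg.inv(d["T"])@np.r_[p,1]; q=d["K"]@[q[0],-q[1],-q[2]]; return q[:2]/q[2]
E
```

```text
(390, 748, 3) (192, 228, 3)
```

View pics/c1.png

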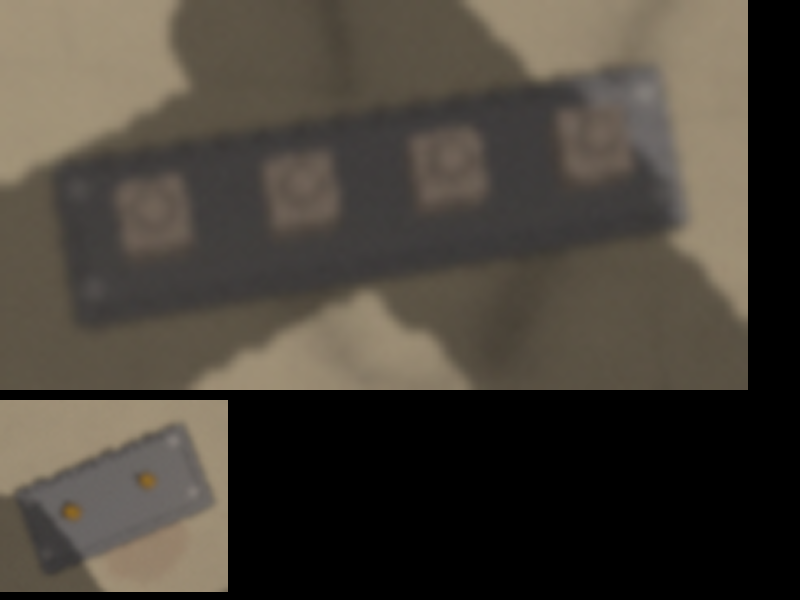

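The crop shows four plain dies on the grey plate, with block tops at about (153,215), (302,192), (449,166) and (594,143). It also shows the grey stand's two brass pins at (72,512) and (147,480).

```bash
python3 - <<'E'
from h import *
d=cams.get_image("top")
def A(U,V):return (U+.5)/6.5-.5+290,(V+.5)/6.5-.5+235
def B(U,V):return (U+.5)/3.5-.5+130,(V-400+.5)/3.5-.5+255
D=[px(d,*A(*p),45)[:2] for p in [(153,215),(302,192),(449,166),(594,143)]]
P=[px(d,*B(*p),24)[:2] for p in [(72,512),(147,480)]]
C=[px(d,*A(*p),14)[:2] for p in [(57,165),(650,68),(688,220),(78,325)]]
S=[px(d,*B(*p),14)[:2] for p in [(20,493),(182,425),(213,503),(45,572)]]
for n,q in zip("DPCS",(D,P,C,S)):
    q=np.array(q);print(n,q.round(1).tolist(),q.mean(0).round(1),np.linalg.norm(np.diff(q,axis=0),axis=1).round(1))
for q in (np.array(D),np.array(P)):
    v=q[-1]-q[0];print(np.degrees(np.arctan2(v[1],v[0])))
C=np.array(C);S=np.array(S)
for q in(C,S):
    for v in (q[1]-q[0],q[2]-q[3]):print(np.degrees(np.arctan2(v[1],v[0])))
from scipy.spatial.transform import Rotation as R
s=arm.read_state();print(R.from_quat(s["ee_rot"]).as_matrix().round(3).tolist(),s["position"])
E
```

```text
D [[499.3, -32.0], [506.5, -79.8], [514.7, -127.2], [521.9, -174.0]] [ 510.6 -103.2] [48.4 48.1 47.4]
P [[464.4, 310.7], [483.5, 266.7]] [473.9 288.7] [47.9]
C [[521.1, -0.0], [552.5, -196.8], [501.5, -207.7], [468.1, -7.0]] [ 510.8 -102.9] [199.3  52.2 203.4]
S [[477.4, 345.9], [518.6, 249.7], [470.6, 228.6], [429.6, 327.7]] [474. 288.] [104.6  52.4 107.3]
-80.97698746362673
-66.56455879271296
-80.91789382740028
-80.54120426790254
-66.81550860637739
-67.50226062206644
[[-0.901, -0.434, -0.001], [-0.434, 0.901, 0.001], [0.0, 0.002, -1.0]] [ 271.00180735 -562.69578534  230.47305642]
```

Request:
servo_tool(
  commands=[
    [[90,0,0,0,0,0,-7.1],[90,0,0,0,0,0,-7.1],[90,0,0,0,0,0,-7.1],[90,0,0,0,0,0,-7.1],[90,0,0,0,0,0,-7.1],[90,0,0,0,0,0,-7.1],[90,0,0,0,0,0,-7.1],[90,0,0,0,0,0,-7.1],[90,0,0,0,0,0,-7.1],[90,0,0,0,0,0,-2.3]],
  ],
)

```text
clock: 0.98
position: [271.1, -562.9, 230.8]
ee_rot: [0.72, -0.694, -0.0, -0.0]
contact_force: [0.4, 0.3, -0.2]
gripper_width: 55.6
grasp_force: 0.0
```

```bash
cat >> h.py <<'E'
from scipy.spatial.transform import Rotation as R
def go(x,y,z,yaw=None):
    s=arm.read_state(); M=R.from_quat(s["ee_rot"]).as_matrix(); p=s["position"]
    print("t",round(s["clock"],2),"p",p.round(1),"yaw_y",np.degrees(np.arctan2(M[1,1],M[0,1])).round(2),"zax",M[:,2].round(4),"F",s["contact_force"].round(1),"w",round(s["gripper_width"],1))
    print("tool delta mm",(M.T@(np.array([x,y,z])-p)).round(1))
    return s
E
python3 -c "
from h import *
go(521,-174,110)"
```

```text
t 0.98 p [ 271.1 -562.9  230.8] yaw_y -177.82 zax [-4.e-04  9.e-04 -1.e+00] F [ 0.4  0.3 -0.2] w 55.6
tool delta mm [-378.9 -264.6  121.1]
```

Request:
servo_tool(
  commands=[
    [[90,0,0,0,0,0,-6.8],[90,-0.03,-0.027,0.008,0,0,0],[90,-0.03,-0.027,0.008,0,0,0],[90,-0.03,-0.027,0.008,0,0,0],[90,-0.03,-0.027,0.008,0,0,0],[90,-0.03,-0.027,0.008,0,0,0],[90,-0.03,-0.027,0.008,0,0,0],[90,-0.03,-0.027,0.008,0,0,0],[90,-0.03,-0.027,0.008,0,0,0],[90,-0.03,-0.027,0.008,0,0,0]],
  ],
)

```text
clock: 1.82
position: [471.0, -257.5, 158.9]
ee_rot: [0.759, -0.651, -0.0, -0.0]
contact_force: [1.0, 0.1, -0.3]
gripper_width: 55.2
grasp_force: 0.0
```

Request:
servo_tool(
  commands=[
    [[90,-0.025,-0.0215,0.008,0,0,0],[90,-0.025,-0.0215,0.008,0,0,0],[90,-0.025,-0.0215,0.008,0,0,0],[90,0,0,0.01,0,0,0],[90,0,0,0,0,0,0],[90,0,0,0,0,0,0]],
  ],
)

```text
clock: 2.32
position: [522.2, -175.4, 124.6]
ee_rot: [0.759, -0.651, -0.001, 0.001]
contact_force: [0.0, 0.3, -0.3]
gripper_width: 55.3
grasp_force: 0.0
```

```bash
python3 - <<'E'
from h import *
import cv2
go(521,-174,110)
d=cams.get_image("wrist");np.save("w1.npy",d["T"]);cv2.imwrite("pics/w1.png",d["frame"]);print(d["K"],d["T"].round(3))
for p in [(499.3,-32),(506.5,-79.8),(514.7,-127.2),(521.9,-174)]:print(proj(d,(*p,45)).round())
E
```

```text
t 2.32 p [ 522.2 -175.4  124.6] yaw_y -171.26 zax [-2.4e-03  1.0e-04 -1.0e+00] F [ 0.   0.3 -0.3] w 55.3
tool delta mm [-1.5  0.9 14.6]
[[397.0731701    0.         316.3658698 ]
 [  0.         397.0731701  244.46072066]
 [  0.           0.           1.        ]] [[-9.88000e-01  1.44000e-01  4.70000e-02  5.33806e+02]
 [-1.52000e-01 -9.44000e-01 -2.94000e-01 -2.50687e+02]
 [ 2.00000e-03 -2.98000e-01  9.55000e-01  2.66877e+02]
 [ 0.00000e+00  0.00000e+00  0.00000e+00  1.00000e+00]]
[317. 452.]
[317. 394.]
[316. 329.]
[316. 258.]
```

View pics/w1.png

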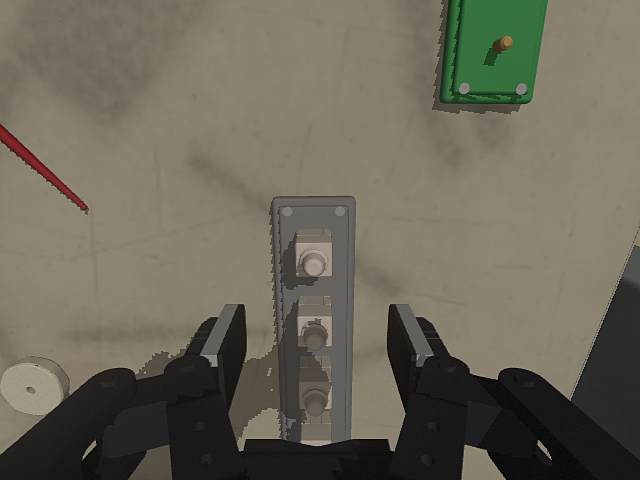

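The nearest die's block top shows at (315,262), against a prediction of (316,258). I shift about 1 mm along the row and descend.

Request:
servo_tool(
  commands=[
    [[100,-0.0024,0.0002,0.014,0,0,-0.2],[110,0,0,0.014,0,0,0],[110,0,0,0.014,0,0,0],[120,0,0,0.014,0,0,0],[120,0,0,0.014,0,0,0],[120,0,0,0.014,0,0,0],[120,0,0,0.012,0,0,0],[120,0,0,0.007,0,0,0],[130,0,0,0,0,0,0],[130,0,0,0,0,0,0]],
  ],
)

```text
clock: 3.2
position: [522.4, -173.9, 22.8]
ee_rot: [0.76, -0.65, 0.0, -0.0]
contact_force: [0.2, -0.7, 0.1]
gripper_width: 41.9
grasp_force: 0.0
```

Request:
servo_tool(
  commands=[
    [[150,0,0,0,0,0,0],[160,0,0,0,0,0,0],[170,0,0,0,0,0,0],[180,0,0,0,0,0,0],[190,0,0,0,0,0,0],[200,0,0,0,0,0,0],[200,0,0,0,0,0,0],[200,0,0,0,0,0,0]],
  ],
)

```text
clock: 3.87
position: [522.7, -173.1, 23.0]
ee_rot: [0.76, -0.65, 0.0, -0.0]
contact_force: [-1.1, 1.0, 5.7]
gripper_width: 20.9
grasp_force: 59.7
```

```bash
python3 -c "
from h import *
go(521.6,-173,21)"
```

```text
t 3.87 p [ 522.7 -173.1   23. ] yaw_y -171.06 zax [ 9.e-04 -3.e-04 -1.e+00] F [-1.1  1.   5.7] w 20.9
tool delta mm [-0.3  1.1  2. ]
```

Request:
servo_tool(
  commands=[
    [[200,0,0,-0.0015,0,0,0],[200,0,0,0,0,0,0],[200,0,0,0,0,0,0]],
  ],
)

```text
clock: 4.12
position: [522.0, -173.1, 23.5]
ee_rot: [0.76, -0.65, -0.0, 0.0]
contact_force: [-0.3, 0.3, 0.4]
gripper_width: 20.9
grasp_force: 59.1
```

Request:
servo_tool(
  commands=[
    [[200,0.0009,0,0,0,0,0],[200,0.0009,0,0,0,0,0],[200,0,0,0,0,0,0],[200,0,0,0,0,0,0]],
  ],
)

```text
clock: 4.45
position: [522.5, -175.0, 23.6]
ee_rot: [0.76, -0.65, -0.0, 0.0]
contact_force: [-0.7, 0.1, -0.4]
gripper_width: 20.6
grasp_force: 59.1
```

Request:
servo_tool(
  commands=[
    [[200,-0.0012,0,0,0,0,0],[200,-0.0012,0,0,0,0,0],[200,-0.0012,0,0,0,0,0],[200,0,0,0,0,0,0],[200,0,0,0,0,0,0]],
  ],
)

```text
clock: 4.87
position: [522.0, -171.2, 23.8]
ee_rot: [0.76, -0.65, -0.0, 0.0]
contact_force: [-0.2, -0.1, -0.2]
gripper_width: 20.7
grasp_force: 59.1
```

Die D moved 3.8 mm side to side with no force, so it is loose. I'll carry it to the far thick pin.

Request:
servo_tool(
  commands=[
    [[200,0,0,-0.006,0,0,0],[200,0,0,-0.008,0,0,0],[200,0,0,-0.01,0,0,0],[200,0,0,-0.015,0,0,0],[200,0,0,-0.02,0,0,-7.1],[200,0,0,-0.02,0,0,-7.1],[200,0,0,-0.02,0,0,0]],
  ],
)

```text
clock: 5.45
position: [522.1, -171.4, 125.0]
ee_rot: [0.836, -0.549, 0.001, -0.0]
contact_force: [-0.0, -0.1, -1.2]
gripper_width: 20.8
grasp_force: 59.1
```

Request:
servo_tool(
  commands=[
    [[200,-0.033,-0.0097,0,0,0,0],[200,-0.033,-0.0097,0,0,0,0],[200,-0.033,-0.0097,0,0,0,0],[200,-0.033,-0.0097,0,0,0,0],[200,-0.033,-0.0097,0,0,0,0],[200,-0.033,-0.0097,0,0,0,0],[200,-0.033,-0.0097,0,0,0,0],[200,-0.033,-0.0097,0,0,0,0],[200,-0.033,-0.0097,0,0,0,0],[200,-0.033,-0.0097,0,0,0,0]],
  ],
)

```text
clock: 6.28
position: [481.5, 172.0, 124.3]
ee_rot: [0.835, -0.551, 0.0, -0.001]
contact_force: [1.0, -0.3, 0.6]
gripper_width: 20.4
grasp_force: 59.1
```

Request:
servo_tool(
  commands=[
    [[200,-0.033,-0.0097,0,0,0,0],[200,-0.033,-0.0097,0,0,0,0],[200,-0.023,-0.007,0,0,0,0],[200,0,0,0,0,0,0],[200,0,0,0,0,0,0],[200,0,0,0,0,0,0]],
  ],
)

```text
clock: 6.78
position: [470.9, 262.1, 123.4]
ee_rot: [0.834, -0.551, -0.0, -0.0]
contact_force: [-0.8, -0.4, -0.9]
gripper_width: 20.9
grasp_force: 59.1
```

```bash
python3 - <<'E'
from h import *
import cv2
go(464.4,310.7,50)
d=cams.get_image("wrist");cv2.imwrite("pics/w2.png",d["frame"]);np.savez("w2.npz",K=d["K"],T=d["T"])
for p in [(464.4,310.7),(483.5,266.7)]:print(proj(d,(*p,24)).round())
p=arm.read_state()["position"];print(proj(d,p+[0,0,22]).round(),proj(d,p+[0,0,-8.5]).round())
E
```

```text
t 6.78 p [470.9 262.1 123.4] yaw_y -156.89 zax [ 2.e-04  3.e-04 -1.e+00] F [-0.8 -0.4 -0.9] w 20.9
tool delta mm [-47.2 -13.1  73.4]
[297. 312.]
[295. 244.]
[316. 349.] [316. 309.]
```

View pics/w2.png

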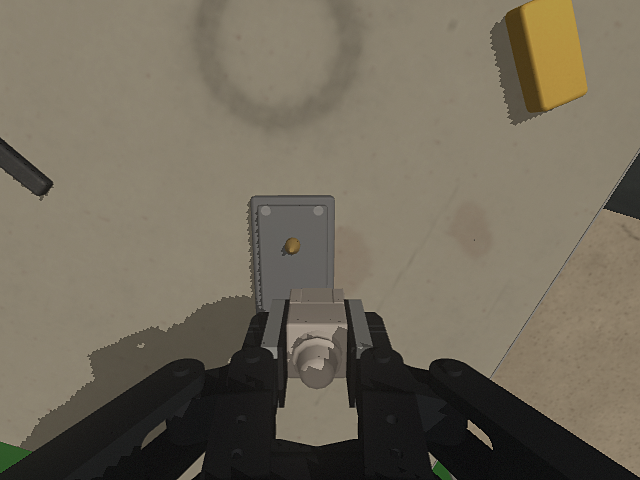

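The bare near pin shows at (293,246), against a prediction of (295,244). The held die's top is centred at about (318,349), nearly on the predicted TCP. I apply the small correction and go over the far pin.

Request:
servo_tool(
  commands=[
    [[200,-0.024,-0.007,0,0,0,0],[200,-0.0238,-0.007,0,0,0,0],[200,0,0,0.02,0,0,0],[200,0,0,0.02,0,0,0],[200,0,0,0.02,0,0,0],[200,0,0,0.015,0,0,0],[200,0,0,0.008,0,0,0],[200,0,0,0,0,0,0],[200,0,0,0,0,0,0]],
  ],
)

```text
clock: 7.58
position: [465.7, 311.3, 40.2]
ee_rot: [0.834, -0.551, 0.0, 0.0]
contact_force: [-1.5, -0.3, -0.4]
gripper_width: 20.9
grasp_force: 59.1
```

```bash
python3 -c "
from h import *
go(464.4,310.7,23)"
```

```text
t 7.58 p [465.7 311.3  40.2] yaw_y -156.93 zax [ 2.e-04 -2.e-04 -1.e+00] F [-1.5 -0.3 -0.4] w 20.9
tool delta mm [ 0.1  1.4 17.2]
```

Request:
servo_tool(
  commands=[
    [[200,0,0,0.002,0,0,0],[200,0,0,0.002,0,0,0],[200,0,0,0.002,0,0,0],[200,0,0,0.001,0,0,0],[200,0,0,0,0,0,0],[200,0,0,0,0,0,0]],
  ],
)

```text
clock: 8.08
position: [465.1, 312.0, 32.9]
ee_rot: [0.834, -0.551, 0.0, -0.0]
contact_force: [0.5, -1.2, -0.8]
gripper_width: 20.9
grasp_force: 59.1
```

Request:
servo_tool(
  commands=[
    [[200,0,0,0.001,0,0,0],[200,0,0,0.001,0,0,0],[200,0,0,0.001,0,0,0],[200,0,0,0,0,0,0],[200,0,0,0,0,0,0]],
  ],
)

```text
clock: 8.5
position: [465.2, 312.0, 29.8]
ee_rot: [0.834, -0.551, 0.0, -0.0]
contact_force: [-0.0, 0.0, -1.6]
gripper_width: 20.9
grasp_force: 59.1
```

Request:
servo_tool(
  commands=[
    [[200,0,0,0.001,0,0,0],[200,0,0,0.001,0,0,0],[200,0,0,0.001,0,0,0],[200,0,0,0,0,0,0],[200,0,0,0,0,0,0]],
  ],
)

```text
clock: 8.92
position: [465.3, 312.1, 26.8]
ee_rot: [0.834, -0.551, 0.0, -0.0]
contact_force: [0.1, 0.5, -1.3]
gripper_width: 20.6
grasp_force: 59.1
```

Request:
servo_tool(
  commands=[
    [[200,0,0,0.001,0,0,0],[200,0,0,0.001,0,0,0],[200,0,0,0.0008,0,0,0],[200,0,0,0,0,0,0],[200,0,0,0,0,0,0]],
  ],
)

```text
clock: 9.33
position: [465.3, 312.1, 24.0]
ee_rot: [0.834, -0.551, 0.0, -0.0]
contact_force: [0.7, 1.0, -0.2]
gripper_width: 20.7
grasp_force: 59.1
```

Request:
servo_tool(
  commands=[
    [[200,0,0,0.0006,0,0,0],[200,0,0,0,0,0,0],[180,0,0,0,0,0,0],[160,0,0,0,0,0,0],[130,0,0,0,0,0,0],[120,0,0,0,0,0,0],[120,0,0,-0.01,0,0,0],[120,0,0,-0.02,0,0,0],[120,0,0,-0.03,0,0,0],[120,0,0,-0.03,0,0,0]],
  ],
)

```text
clock: 10.17
position: [464.7, 311.3, 114.4]
ee_rot: [0.834, -0.551, -0.0, 0.001]
contact_force: [0.2, -0.4, 0.5]
gripper_width: 45.3
grasp_force: 0.0
```

```bash
python3 - <<'E'
from h import *
import cv2
s=go(515.3,-126.2,75)
d=cams.get_image("wrist");np.savez("w3.npz",K=d["K"],T=d["T"])
for z in (14,45):print(proj(d,(465.3,312.1,z)).round())
cv2.imwrite("pics/w3.png",d["frame"])
E
```

```text
t 10.17 p [464.7 311.3 114.4] yaw_y -156.88 zax [-0.0013 -0.0017 -1.    ] F [ 0.2 -0.4  0.5] w 45.3
tool delta mm [422.2 125.1  40.1]
[314. 246.]
[314. 262.]
```

View pics/w3.png

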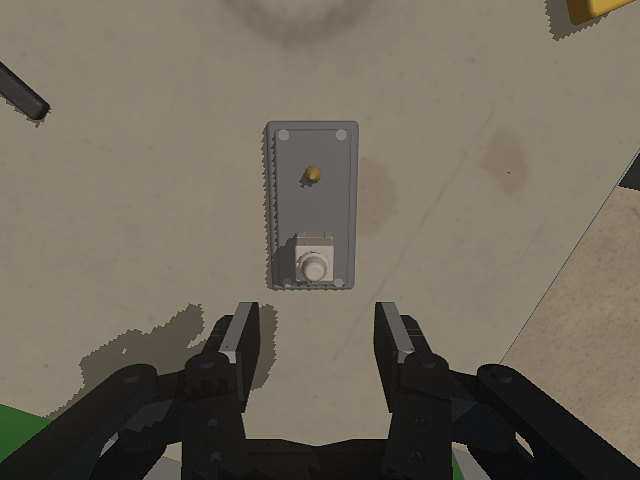

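The die is seated upright on the far pin at (314,264), and the near pin is bare at (313,175). Next I return to the third die.

Request:
servo_tool(
  commands=[
    [[120,0,0,0,0,0,7.1],[120,0,0,0,0,0,7.1],[120,0.036,0.0015,0,0,0,0],[120,0.036,0.0015,0,0,0,0],[120,0.036,0.0015,0,0,0,0],[120,0.036,0.0015,0,0,0,0],[120,0.036,0.0015,0,0,0,0],[120,0.036,0.0015,0,0,0,0],[120,0.036,0.0015,0,0,0,0],[120,0.036,0.0015,0,0,0,0]],
  ],
)

```text
clock: 11.05
position: [497.9, 23.8, 114.2]
ee_rot: [0.76, -0.65, 0.0, -0.0]
contact_force: [0.8, -0.2, 0.1]
gripper_width: 45.4
grasp_force: 0.0
```

Request:
servo_tool(
  commands=[
    [[120,0.036,0.0015,0,0,0,0],[120,0.036,0.0015,0,0,0,0],[120,0.036,0.0015,0,0,0,0],[120,0.036,0.0015,0,0,0,0],[120,0,0,0,0,0,0],[120,0,0,0,0,0,0],[120,0,0,0,0,0,0]],
  ],
)

```text
clock: 11.63
position: [514.1, -117.8, 113.7]
ee_rot: [0.76, -0.65, 0.0, -0.0]
contact_force: [0.6, -0.3, -0.6]
gripper_width: 45.3
grasp_force: 0.0
```

```bash
python3 -c "
from h import *
go(514.5,-125.7,23)"
```

```text
t 11.63 p [ 514.1 -117.8  113.7] yaw_y -171.13 zax [ 2.e-04  1.e-04 -1.e+00] F [ 0.6 -0.3 -0.6] w 45.3
tool delta mm [ 7.9  0.8 90.7]
```

Request:
servo_tool(
  commands=[
    [[120,0.0079,0.0008,0.01,0,0,0],[120,0,0,0.016,0,0,0],[120,0,0,0.016,0,0,0],[120,0,0,0.016,0,0,0],[120,0,0,0.016,0,0,0],[130,0,0,0.01,0,0,0],[140,0,0,0.006,0,0,0],[150,0,0,0,0,0,0],[160,0,0,0,0,0,0],[170,0,0,0,0,0,0]],
  ],
)

```text
clock: 12.47
position: [515.5, -125.4, 24.1]
ee_rot: [0.76, -0.65, 0.001, -0.001]
contact_force: [-0.1, -0.5, 0.0]
gripper_width: 28.3
grasp_force: 0.0
```

Request:
servo_tool(
  commands=[
    [[180,0,0,0,0,0,0],[190,0,0,0,0,0,0],[200,0,0,0,0,0,0],[200,0,0,0,0,0,0],[200,0,0,0,0,0,0],[200,0,0,-0.001,0,0,0],[200,0,0,-0.0005,0,0,0],[200,0,0,0,0,0,0],[200,0,0,0,0,0,0]],
  ],
)

```text
clock: 13.22
position: [514.4, -125.6, 24.6]
ee_rot: [0.76, -0.65, -0.0, 0.0]
contact_force: [-0.6, -0.4, -1.2]
gripper_width: 20.9
grasp_force: 59.3
```

Request:
servo_tool(
  commands=[
    [[200,0.0008,0,0,0,0,0],[200,0.0008,0,0,0,0,0],[200,0,0,0,0,0,0],[200,0,0,0,0,0,0]],
  ],
)

```text
clock: 13.55
position: [514.9, -127.2, 24.8]
ee_rot: [0.76, -0.65, -0.0, 0.0]
contact_force: [-0.7, 0.1, -1.1]
gripper_width: 20.7
grasp_force: 59.3
```

Request:
servo_tool(
  commands=[
    [[200,-0.001,0,0,0,0,0],[200,-0.001,0,0,0,0,0],[200,-0.001,0,0,0,0,0],[200,0,0,0,0,0,0],[200,0,0,0,0,0,0]],
  ],
)

```text
clock: 13.97
position: [514.5, -124.1, 24.9]
ee_rot: [0.76, -0.65, -0.0, 0.0]
contact_force: [-0.5, -1.1, -1.0]
gripper_width: 20.7
grasp_force: 59.3
```

The third die also moved 3.1 mm with no force, so it is loose too. It goes to the near pin.

Request:
servo_tool(
  commands=[
    [[200,0,0,-0.006,0,0,0],[200,0,0,-0.008,0,0,0],[200,0,0,-0.01,0,0,0],[200,0,0,-0.015,0,0,0],[200,0,0,-0.02,0,0,-7.1],[200,0,0,-0.02,0,0,-7.1],[200,0,0,-0.02,0,0,0]],
  ],
)

```text
clock: 14.55
position: [514.6, -124.3, 126.1]
ee_rot: [0.836, -0.549, 0.001, -0.0]
contact_force: [0.4, -0.4, -0.8]
gripper_width: 20.8
grasp_force: 59.3
```

Request:
servo_tool(
  commands=[
    [[200,-0.034,-0.0115,0,0,0,0],[200,-0.034,-0.0115,0,0,0,0],[200,-0.034,-0.0115,0,0,0,0],[200,-0.034,-0.0115,0,0,0,0],[200,-0.034,-0.0115,0,0,0,0],[200,-0.034,-0.0115,0,0,0,0],[200,-0.034,-0.0115,0,0,0,0],[200,-0.034,-0.0115,0,0,0,0],[200,-0.034,-0.0115,0,0,0,0],[200,-0.034,-0.0115,0,0,0,0]],
  ],
)

```text
clock: 15.38
position: [486.5, 235.6, 125.4]
ee_rot: [0.835, -0.551, 0.0, -0.001]
contact_force: [1.1, 0.4, -1.2]
gripper_width: 20.7
grasp_force: 59.4
```

Request:
servo_tool(
  commands=[
    [[200,-0.0325,-0.011,0,0,0,0],[200,0,0,0,0,0,0],[200,0,0,0,0,0,0],[200,0,0,0,0,0,0]],
  ],
)

```text
clock: 15.72
position: [483.9, 267.7, 124.5]
ee_rot: [0.835, -0.551, -0.0, -0.0]
contact_force: [0.8, -0.9, -0.6]
gripper_width: 20.5
grasp_force: 59.4
```

```bash
python3 -c "
from h import *
import cv2
s=go(484.2,268.0,40)
d=cams.get_image('wrist');cv2.imwrite('pics/w4.png',d['frame'][180:420,200:440].repeat(2,0).repeat(2,1))
print(proj(d,s['position']+[0,0,22]).round())"
```

```text
t 15.72 p [483.9 267.7 124.5] yaw_y -156.87 zax [ 0.e+00  2.e-04 -1.e+00] F [ 0.8 -0.9 -0.6] w 20.5
tool delta mm [-0.1 -0.4 84.5]
[316. 351.]
```

View pics/w4.png

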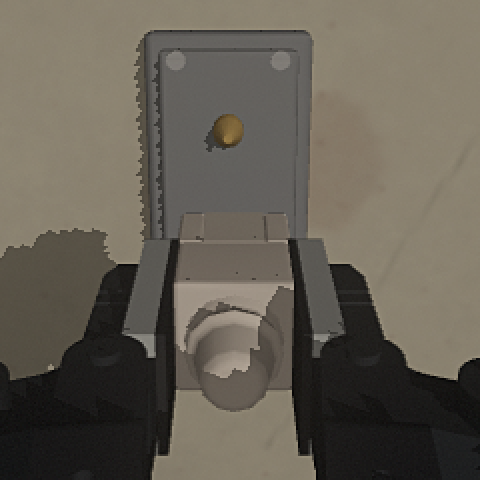

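The near pin shows at px (314,245), right below the TCP. The die's top is centred at about v=347, against 351 predicted, so it sits about 1 mm toward +x in the hand. I correct for that and lower it.

Request:
servo_tool(
  commands=[
    [[200,-0.0008,-0.0004,0.01,0,0,0],[200,0,0,0.02,0,0,0],[200,0,0,0.02,0,0,0],[200,0,0,0.02,0,0,0],[200,0,0,0.014,0,0,0],[200,0,0,0.003,0,0,0],[200,0,0,0.002,0,0,0],[200,0,0,0.001,0,0,0],[200,0,0,0,0,0,0],[200,0,0,0,0,0,0]],
  ],
)

```text
clock: 16.6
position: [484.8, 269.0, 34.8]
ee_rot: [0.834, -0.551, 0.0, -0.001]
contact_force: [-0.2, 0.1, -0.7]
gripper_width: 20.6
grasp_force: 59.4
```

Request:
servo_tool(
  commands=[
    [[200,0,0,0.001,0,0,0],[200,0,0,0.001,0,0,0],[200,0,0,0.001,0,0,0],[200,0,0,0,0,0,0],[200,0,0,0,0,0,0]],
  ],
)

```text
clock: 17.02
position: [484.2, 268.8, 30.9]
ee_rot: [0.834, -0.551, -0.0, 0.0]
contact_force: [-0.4, 0.4, -0.3]
gripper_width: 20.7
grasp_force: 59.4
```

Request:
servo_tool(
  commands=[
    [[200,0,0,0.001,0,0,0],[200,0,0,0.001,0,0,0],[200,0,0,0.001,0,0,0],[200,0,0,0,0,0,0],[200,0,0,0,0,0,0]],
  ],
)

```text
clock: 17.43
position: [484.2, 268.8, 27.8]
ee_rot: [0.834, -0.551, -0.0, 0.0]
contact_force: [0.8, -0.9, -1.1]
gripper_width: 20.7
grasp_force: 59.4
```

Request:
servo_tool(
  commands=[
    [[200,0,0,0.001,0,0,0],[200,0,0,0.001,0,0,0],[200,0,0,0.001,0,0,0],[200,0,0,0,0,0,0],[200,0,0,0,0,0,0]],
  ],
)

```text
clock: 17.85
position: [484.3, 268.8, 24.8]
ee_rot: [0.834, -0.551, -0.0, 0.0]
contact_force: [0.0, -0.5, -1.2]
gripper_width: 20.8
grasp_force: 59.4
```

Request:
servo_tool(
  commands=[
    [[200,0,0,0.0004,0,0,0],[200,0,0,0,0,0,0],[180,0,0,0,0,0,0],[160,0,0,0,0,0,0],[130,0,0,0,0,0,0],[120,0,0,0,0,0,0],[120,0,0,-0.01,0,0,0],[120,0,0,-0.02,0,0,0],[120,0,0,-0.03,0,0,0],[120,0,0,-0.03,0,0,0]],
  ],
)

```text
clock: 18.68
position: [483.8, 268.3, 115.6]
ee_rot: [0.834, -0.551, -0.0, 0.001]
contact_force: [1.0, 1.1, 0.1]
gripper_width: 45.2
grasp_force: 0.0
```

```bash
python3 -c "
from h import *
import cv2
go(506,-79,110)
d=cams.get_image('wrist');f=d['frame'][150:400,200:430];cv2.imwrite('pics/w5.png',f.repeat(2,0).repeat(2,1))
for p in [(484.2,268.8),(465.3,312.1)]:print([(proj(d,(*p,z))).round() for z in (14,45,59)])"
```

```text
t 18.68 p [483.8 268.3 115.6] yaw_y -156.88 zax [-0.0012 -0.0014 -1.    ] F [1.  1.1 0.1] w 45.2
tool delta mm [328.1 116.    6.1]
[array([315., 245.]), array([315., 261.]), array([315., 270.])]
[array([316., 312.]), array([316., 335.]), array([316., 348.])]
```

View pics/w5.png

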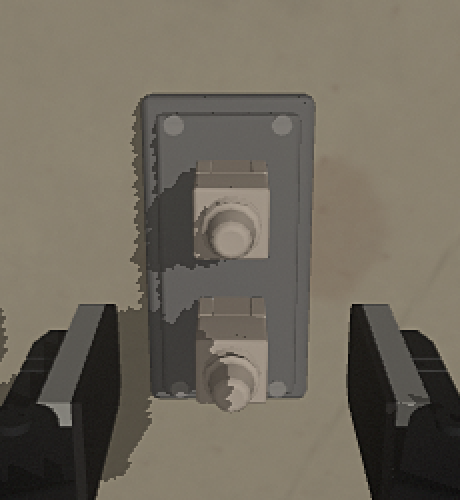

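Both dies stand level and upright on the stand's pins, at crop (231,225) and (232,365), and both went down without resistance, so both are worn dies. The other two were never touched, and the gripper is clear.

```bash
python3 -c "
from bench import ticket
print(ticket.job_done())"
```

```text
the job is handed in; nothing more can be done
None
```

Job handed in: I seated the two loose dies, which slid down without resistance, one on each thick pin of the stand, and never touched the two tight dies or the bystanders; `job_done()` returned no verdict.

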